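Put the spice jar away in the pop-out drawer

TASK

Put the small spice jar away: press the sprung release on top of the steel drawer unit so that its tray pops out, gently set the jar upright in the tray and let go of it, then push the tray fully home until it clicks and stays shut by itself. Be gentle with the unit: press and push by feel, never harder than about 25 N; and leave everything else on the counter where it is.

Things in the scene. Friction and masses are not known exactly. Their poses are not given: they have to be found in the camera images.
- spice_unit: Fixed low steel case, 180 mm deep (x), 170 mm wide (y), 85 mm high. Origin: centre of its underside, on the counter; x points to its back, y to the left seen from the robot, z up. The tray bay (roof underside 79 mm above the counter) fills the right of the front; the closed latch column its left 45 mm, with the release button on top.
- tray (a joint): Tray travel along the unit's -x (m): 0 latched shut, 0.100 out, -0.002 hard stop. A spring pushes it out: 6 N at 0, 2 N at 0.1; 0.6 N friction, 18 N per m/s damping; pops out in 1 s. Pushing in, the latch adds load from 9 mm on, up to some 14 N in all at 2.5 mm; then it gives way and snaps in at 0, just short of the stop (7 N between). Short of the snap it springs out again.
- release (a joint): Downward travel of the release button in m: 0 = up, 0.013 = bottomed on a stop. Its spring takes 3 N to start, about 6 N at 6 to 7 mm, where the tray is let go, and 9.5 N at the bottom.
- release_top (a point): Centre of the flat top of the round release button (28 mm across), which stands 17 mm above the unit's top, 102 mm above the counter; 55 mm in front of and 62.5 mm left of the unit's centre. Moves with the button. Axes as the unit's.
- tray_front (a point): Point on the outer face of the tray's flat upright wooden front panel, midway across, 50 mm above the counter. The panel is 118 mm wide, 12 mm thick and reaches from 6 to 80 mm above the counter. Moves with the tray; shut, it lies 102 mm in front of the unit's centre and 22 mm right of it. Axes as the unit's: push along +x to shut.
- tray_floor (a point): Place for the jar: on the tray's floor, 10 mm above the counter, midway across, 46 mm behind the front panel's inner face. Tray out, it lies 54 mm in front of the case, open from above. Moves with the tray, axes as the unit's. The tray is 100 mm wide inside, side walls 14 mm high above its floor, 150 mm long (x), of which the front 100 mm clear the case when out.
- spice_jar: Small round glass jar with a steel screw cap: 44 mm in diameter, 58 mm tall with the cap (cap 42 mm across, top 16 mm); about 0.13 kg. Origin: centre of its underside; z up.
- tumbler: Bystander: open steel tumbler, 66 mm across the rim, 95 mm tall. Origin: centre of its underside.
- pepper_mill: Bystander: turned dark wooden pepper mill, 54 mm across, 140 mm tall. Origin: centre of its underside.
- kadai: Bystander: steel kadai with a copper bottom, 256 mm across, 80 mm high, two loop handles. Origin: centre of its underside.
- cooker: Bystander: aluminium pressure cooker, 220 mm across, 230 mm high with its upright valve lever, long black handle. Origin: centre of its underside.
- colander: Bystander: blue plastic colander, 230 mm across, 98 mm high. Origin: centre of its underside.
- oil_bottle: Bystander: amber glass oil bottle, 68 mm across, 200 mm tall. Origin: centre of its underside.

How it is judged (in metres and radians):
On the way, in this order (a step that is already met when the one before it is completed fails the run):
1. the release is pressed and the tray has popped out (value of joint tray above 0.085 m), for 0.1 s.
2. the jar stands upright in the open tray, let go (value of joint tray above 0.06 m and z of spice_jar in the frame of tray_floor between -0.004 and 0.004 m and x of spice_jar in the frame of tray_floor between -0.046 and 0.1 m and y of spice_jar in the frame of tray_floor between -0.05 and 0.05 m and angle between spice_jar's own z axis and vertical below 0.15 rad and contact force between the fingers and spice_jar below 0.1 N), for 0.2 s.
3. the tray is pushed home (value of joint tray below 0.003 m), for 0.1 s.
At the end, for the whole second after the job is handed in: The tray is latched shut by itself (within 3 mm of its latched place), the release button is up again (within 3 mm), and the jar stands upright (within 0.15 rad) and at rest on the floor of the tray (value of joint tray between -0.003 and 0.003 m and value of joint release below 0.003 m and z of spice_jar in the frame of tray_floor between -0.004 and 0.004 m and x of spice_jar in the frame of tray_floor between -0.046 and 0.1 m and y of spice_jar in the frame of tray_floor between -0.05 and 0.05 m and angle between spice_jar's own z axis and vertical below 0.15 rad and linear speed of spice_jar below 0.02 m/s); the robot touches nothing.
It fails at once if the unit, its tray or its button is pressed or struck with more than 25 N (contact force between any of the fingers, the arm and spice_unit above 25 N).
It fails at once if the jar is dropped or slammed into the tray (over 30 N between them) (contact force between spice_jar and spice_unit above 30 N).
It fails at once if the jar is tipped over (angle between spice_jar's own z axis and vertical above 0.7 rad).
It fails at once if another thing on the counter is moved by more than 25 mm (distance of any of tumbler, pepper_mill, kadai, cooker, colander, oil_bottle from where it was at the start of the episode above 0.025 m).
It also fails if it takes over 72 s, if anything falls off the work surface, if the arm or the gripper's body presses on something with over 40 N, if the wrist force passes 120 N, or if a joint passes its speed limit or range.

ROBOT

A 6-joint arm with a two-finger parallel gripper is mounted at the origin on the work surface. World frame = base frame: x ahead of the robot, y to its left, z up, the work surface at z = 0. Lengths are in mm, angles in rad, forces in N, time in s.
With the tool pointing down it reaches from about 250 to 775 mm from the base axis. Payload 8.9 kg.
Tool frame: the origin (TCP) lies midway between the tips of the shut fingers; the grasp point (between the pads) lies 19 mm behind it; z points along the fingers, y is the line along which they close (so a half turn about z gives the same grasp; the last joint's range is limited). The gripper opens to 85 mm and grips with 20 to 120 N. Pads are 22 mm wide; open, the fingers measure 114 mm over their backs; the gripper's body (76 mm by 85 mm) begins 54 mm behind the grasp point. The pads swing forward as they close: fully open they stand 13 mm farther back than shut.
Start: joints at [1.137, 0.291, -0.153, 1.127, 0, 1.431], TCP at [152.532, 502.352, 231.305] pointing down, gripper open.
Joint ranges: [-2.52, 2.52], [-0.91, 1.74], [-1.3, 1.37], [-1.96, 2.02], [-1.52, 1.47], [-3.14, 3.14]. Speed limits (rad/s): [2.22, 2.22, 2.79, 3.14, 3.14, 3.14].

INTERFACE

Orientations are given as a unit quaternion [x, y, z, w].
In Python, from bench import monitor, imaging, workorder gives the robot as it stands.
- The arm moves only by the tool apply_moves, never from a script. Its argument "moves" is a list of rows, each an object of numbers: "jaw": the finger opening in mm, from 0 to 85.4; "x", "y", "z": the shift along the world's x, y, z in mm; "spin": the turn about the world's z in degrees. A call has 1 to 12 rows; each row shifts and turns the commanded pose from where the row before left it; what a row does not reach is not made up. A row lasts 1/12 s, in which the tool goes at most 41.7 mm and 7.16 degrees, less where a joint would pass 70% of its speed; a pose out of reach is approached as far as the arm can. A call is refused whole if a number of a shift passes 41.7 or a number of a turn 7.16, either way. A call with a gripper value outside its range is refused whole. The fingers move at their own pace and stop on an object; "force" is the grip in N (left out, the last holds). Time passes only in rows, so rows that do not move let the fingers close. It gives the time, the measured TCP pose, the force, the opening and the grip force at its end, in the units of the state.
- monitor.read_state(): the state, without advancing time (a new reading comes with each control period).
- imaging.camera(name): name is "scene" or "top"; returns (picture, depth): 480x640x3 uint8, red, green, blue; 480x640 float32, mm along the optical axis (not along the pixel's ray), 0 where there is no reading.
- imaging.camera_info(name): a dict with "fx", "fy", "cx", "cy" (pixels), "position" and "orientation" of the camera in the world. Camera axes: x right, y down, z forward; pixel columns grow to the right and rows downward; lengths in mm; the calibration is good to about 2 mm. A picture is of the moment at which its call begins. camera_info takes no time and is no camera call.
- workorder.job_done(): hands the job in; it is judged then, once.
The state is a dict: "time": time; "qpos": joint angles; "qvel": joint speeds; "joint_efforts": joint torques, N m; "tcp_pos": TCP position; "tool_rot": TCP orientation; "ft_force": force on the tool from outside, world axes, zero at the start; "wrist_torque": the same for the moment, N m; "finger_gap": finger opening in mm; "grasp_force": force on a finger pad.
Only numpy, scipy, OpenCV 4.12 (cv2) and the standard library are available. Lean on these libraries where they do the work, as an engineer would, in place of code of your own. Each camera call takes 0.05 s, during which the arm holds its last target. There are 200 camera calls.

## Working session

There is one attempt and no reset: what is moved stays moved. The work goes in short steps, Python scripts to look and compute and a tool call to move; the robot and the scene stay as the last step left them, time stands still between calls to the robot, and variables do not carry over. Pictures are saved under pics/ and viewed, at most 10 in all, crops included, and the job is handed in when it is done.

Besides the shell and the picture viewer there is one more tool, called after ">>>" as name([rows], argument=value, ...), one row to a line, values as JSON. apply_moves: Moves the arm, as the interface text tells. Its arguments: {"type":"object","properties":{"moves":{"type":"array"},"force":{"type":"number"}},"required":["moves"]}

```bash
mkdir -p pics; cat > h.py <<'E'
import numpy as np, cv2
from bench import monitor, imaging, workorder
from scipy.spatial.transform import Rotation as R
def snap(n,f):
    p,d=imaging.camera(n); cv2.imwrite(f'pics/{f}.png',p[:,:,::-1]); np.savez(f'{f}.npz',p=p,d=d); return p,d
def ray(n,u,v,z):
    c=imaging.camera_info(n); q=np.array(c['position']); r=R.from_quat(c['orientation']).apply([(u-c['cx'])/c['fx'],(v-c['cy'])/c['fy'],1])
    return q+r*(z-q[2])/r[2]
def cloud(n,d):
    c=imaging.camera_info(n); v,u=np.indices(d.shape)
    P=np.stack([(u-c['cx'])/c['fx']*d,(v-c['cy'])/c['fy']*d,d],-1)
    return P@R.from_quat(c['orientation']).as_matrix().T+np.array(c['position'])
E
python3 - <<'E'
from h import *
for n in('scene','top'): snap(n,n+'0'); print(imaging.camera_info(n))
print(monitor.read_state())
E
```

```text
{'fx': 437.60445944297595, 'fy': 437.60445944297595, 'cx': 323.46188912289637, 'cy': 239.18659247076494, 'position': array([1476.38081367,  376.54118315,  781.91475442]), 'orientation': array([ 0.49784245,  0.73515499, -0.37791021, -0.26245744])}
{'fx': 467.10684741171076, 'fy': 467.10684741171076, 'cx': 324.7242765965079, 'cy': 238.02454279224958, 'position': array([ 312.8205285 ,   21.52104434, 1536.1175038 ]), 'orientation': array([-0.69376467,  0.71482548, -0.05451171,  0.0688738 ])}
{'time': 0.1, 'qpos': array([ 1.13670588e+00,  2.91236055e-01, -1.54033043e-01,  1.12669491e+00,
        1.01045922e-05,  1.43149667e+00]), 'qvel': array([-0.00166798, -0.00313246,  0.00148423, -0.00046412, -0.00041686,
       -0.00131166]), 'joint_efforts': array([ 2.38840170e-03, -5.37977850e+01,  3.31920040e+01,  9.37833422e-03,
       -1.77058537e-04,  6.62266061e-06]), 'tcp_pos': array([152.36405013, 502.00511368, 230.79008359]), 'tool_rot': array([ 1.46862247e-01,  9.89156782e-01, -5.58581060e-04, -1.69946513e-04]), 'ft_force': array([-0.55442988,  0.68511274, -0.01144031]), 'wrist_torque': array([-0.02552475, -0.01730955, -0.02671786]), 'grasp_force': 0.0, 'finger_gap': 85.60875869502708}
```

View pics/top0.png

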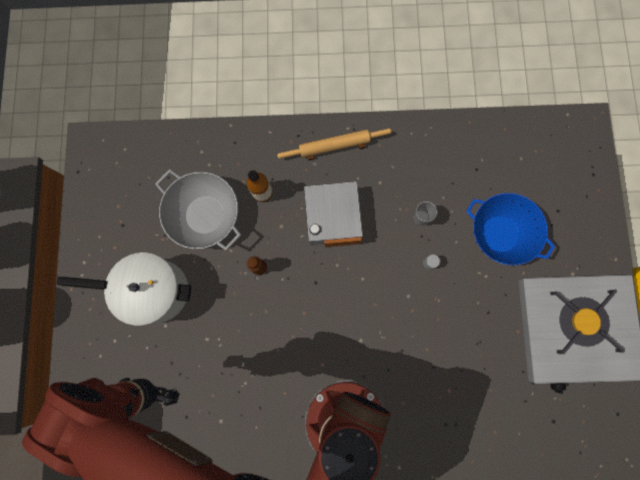

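View pics/scene0.png

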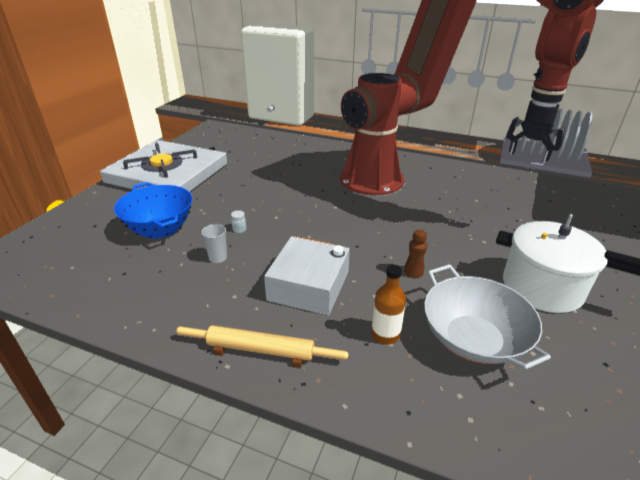

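The top view shows the unit at about (333,212), its button at (315,229), the wooden front at (343,240), the jar at (433,262), the tumbler at (426,212) and the mill at (257,266). The scene view agrees.

```bash
python3 - <<'E'
from h import *
z=np.load('top0.npz'); p,d=z['p'],z['d']; P=cloud('top',d)
# unit roof by height
m=(np.abs(P[:,:,2]-85)<8); m[:, :290]=0; m[:,375:]=0; m[:170]=0; m[255:]=0
cs,_=cv2.findContours(m.astype(np.uint8),0,1); c=max(cs,key=cv2.contourArea)
r=cv2.minAreaRect(c); print(r); b=cv2.boxPoints(r)
for q in b: print(q,ray('top',*q,85).round(1))
print('ctr',ray('top',*r[0],85))
hsv=cv2.cvtColor(p,cv2.COLOR_RGB2HSV)
def blob(u,v,w,mask,zz):
    k=np.zeros_like(mask); k[v-w:v+w,u-w:u+w]=mask[v-w:v+w,u-w:u+w]
    n,l,s,ce=cv2.connectedComponentsWithStats(k.astype(np.uint8)); i=1+np.argmax(s[1:,4]); print(s[i],ce[i],ray('top',*ce[i],zz).round(1), 'Zmed',np.median(P[:,:,2][l==i]))
blob(315,229,12,P[:,:,2]>95,102)
blob(433,262,14,P[:,:,2]>40,58)
blob(426,212,18,P[:,:,2]>50,95)
blob(257,266,14,P[:,:,2]>80,140)
blob(343,238,18,(hsv[:,:,1]>120)&(hsv[:,:,0]<20),80)
for u,v,w in((433,262,14),): 
  Q=P[v-w:v+w,u-w:u+w].reshape(-1,3);Q=Q[Q[:,2]>50];print(len(Q),Q.mean(0),Q.min(0),Q.max(0))
a=cv2.resize(p[170:290,290:450],None,fx=5,fy=5,interpolation=cv2.INTER_CUBIC); cv2.imwrite('pics/crop.png',a[:,:,::-1])
E
```

```text
((332.8172302246094, 213.30691528320312), (59.21142578125, 53.564334869384766), 85.2363510131836)
[303.66895 186.0276 ] [741.6 110.6  85. ]
[357.04828 181.57933] [750.5 -61.7  85. ]
[361.9655  240.58623] [557.5 -69.4  85. ]
[308.58618 245.0345 ] [548.6  98.9  85. ]
ctr [648.4747642   19.51888594  85.        ]
[310 225   9   9  61] [314.29508197 228.70491803] [597.1  79.  102. ] Zmed 100.4852846171168
[425 255  15  14 155] [432.02580645 261.47096774] [ 487.9 -289.9   58. ] Zmed 56.69126276622433
[415 202  22  22 201] [426.05472637 211.43283582] [ 642.5 -274.1   95. ] Zmed 78.60491089636184
[246 257  16  15 188] [253.85106383 263.95212766] [487.1 262.5 140. ] Zmed 128.68546444684478
[325 237  36  10 233] [342.48927039 241.46351931] [557.5  -8.2  80. ] Zmed 75.3951273062487
143 [ 484.18738789 -282.46923646   98.43492389] [ 312.8205285  -313.24010674   50.45958051] [ 509.1783042    21.52104434 1536.1175038 ]
```

View pics/crop.png

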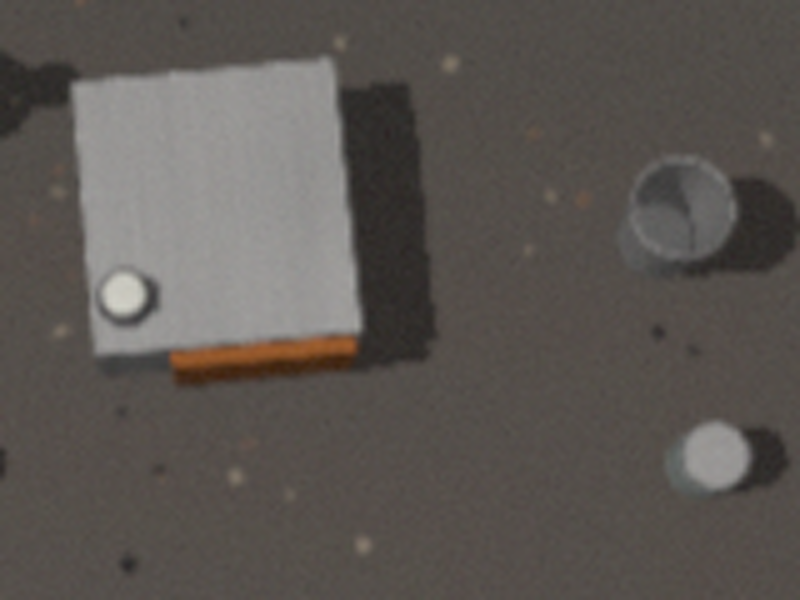

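The crop shows the unit's roof corners at (72,84), (332,58), (362,330) and (95,355), the button at (124,297) and the jar cap at (717,456), all in crop pixels.

```bash
python3 - <<'E'
from h import *
f=lambda u,v,z:ray('top',290+u/5-.4,170+v/5-.4,z)[:2]
C=[f(*c,85) for c in((72,84),(332,58),(362,330),(95,355))]
print(np.round(C,1), np.mean(C,0))
x=(C[0]+C[1]-C[2]-C[3])/2; y=(C[0]+C[3]-C[1]-C[2])/2
print(np.linalg.norm(x),np.linalg.norm(y),np.degrees(np.arctan2(x[1],x[0])),np.degrees(np.arctan2(-y[0],y[1])))
a=np.arctan2(x[1]-y[0],x[0]+y[1]); c=np.mean(C,0)
M=np.array([[np.cos(a),-np.sin(a)],[np.sin(a),np.cos(a)]])
for n,q in dict(btn=(-55,62.5),front=(-102,-22),floor_out=(-144,-22),frontout=(-202,-22)).items(): print(n,(c+M@q).round(1))
print(np.degrees(a),'btn',f(124,297,102),'jar',f(717,456,58),'tumbler',f(683,209,95))
# second view: scene
z=np.load('scene0.npz');p,d=z['p'],z['d'];P=cloud('scene',d)
m=(P[:,:,2]>82)&(P[:,:,2]<89)&(abs(P[:,:,0]-650)<110)&(abs(P[:,:,1]-20)<110); print('roof',m.sum(),P[m].mean(0))
m=(P[:,:,2]>97)&(P[:,:,2]<106)&(abs(P[:,:,0]-600)<30)&(abs(P[:,:,1]-80)<30); print('btn',m.sum(),P[m].mean(0))
m=(P[:,:,2]>54)&(P[:,:,2]<62)&(abs(P[:,:,0]-488)<40)&(abs(P[:,:,1]+292)<40); print('cap',m.sum(),P[m].mean(0))
s=monitor.read_state(); print(np.degrees(R.from_quat(s['tool_rot']).as_matrix()), R.from_quat(s['tool_rot']).as_matrix()[:,1])
E
```

```text
[[740.4 109.5]
 [751.9 -58.3]
 [573.4 -70.2]
 [562.8  98.6]] [657.11723314  19.90262668]
178.37086485384708 168.69318543399154 3.6637031286060853 3.7671061017961924
btn [598.2  78.7]
front [556.8  -8.7]
floor_out [514.8 -11.4]
frontout [457.  -15.1]
3.713962948891762 btn [596.12476074  78.71616704] jar [ 489.96231845 -293.0857889 ] tumbler [ 642.55774002 -274.5493014 ]
roof 2669 [669.89777144  21.57659965  84.44630997]
btn 61 [603.15239824  79.90059282 100.84498344]
cap 81 [ 495.75478804 -290.44566983   57.43073359]
[[-5.48242059e+01  1.66466806e+01 -2.86637281e-02]
 [ 1.66467023e+01  5.48241735e+01 -6.04545550e-02]
 [ 9.86281260e-03 -6.61746739e-02 -5.72957404e+01]] [ 0.29053939  0.95686234 -0.00115497]
```

>>> apply_moves([
  {"jaw": 0,"x": 26,"y": -24,"spin": 3},
  {"x": 28,"y": -26,"spin": 6},
  {"x": 28,"y": -26,"spin": 6},
  {"x": 28,"y": -26,"spin": 5.6},
  {"x": 28,"y": -26},
  {"x": 28,"y": -26},
  {"x": 28,"y": -26},
  {"x": 28,"y": -26},
  {"x": 28,"y": -26},
  {"x": 28,"y": -26},
  {"x": 28,"y": -26},
  {"x": 28,"y": -26},
], force=30)

```text
invalid input
```

>>> apply_moves([
  {"jaw": 0,"x": 26,"y": -24,"z": 0,"spin": 3},
  {"jaw": 0,"x": 28,"y": -26,"z": 0,"spin": 6},
], force=30)

```text
time: 0.27
tcp_pos: [205.9, 452.4, 230.8]
tool_rot: [0.066, 0.998, -0.0, -0.0]
ft_force: [1.7, -0.3, 0.0]
finger_gap: 64.1
grasp_force: 0.0
```

>>> apply_moves([
  {"jaw": 0,"x": 28,"y": -26,"z": 0,"spin": 6},
  {"jaw": 0,"x": 28,"y": -26,"z": 0,"spin": 5.6},
  {"jaw": 0,"x": 28,"y": -26,"z": 0,"spin": 0},
  {"jaw": 0,"x": 28,"y": -26,"z": 0,"spin": 0},
  {"jaw": 0,"x": 28,"y": -26,"z": 0,"spin": 0},
  {"jaw": 0,"x": 28,"y": -26,"z": 0,"spin": 0},
  {"jaw": 0,"x": 28,"y": -26,"z": 0,"spin": 0},
  {"jaw": 0,"x": 28,"y": -26,"z": 0,"spin": 0},
  {"jaw": 0,"x": 28,"y": -26,"z": 0,"spin": 0},
  {"jaw": 0,"x": 28,"y": -26,"z": 0,"spin": 0},
  {"jaw": 0,"x": 28,"y": -26,"z": 0,"spin": 0},
  {"jaw": 0,"x": 28,"y": -26,"z": 0,"spin": 0},
])

```text
time: 1.27
tcp_pos: [543.5, 138.7, 231.0]
tool_rot: [-0.032, 0.999, 0.0, -0.0]
ft_force: [0.9, 0.6, -0.4]
finger_gap: -0.1
grasp_force: 0.0
```

>>> apply_moves([
  {"jaw": 0,"x": 20,"y": -22,"z": -15,"spin": 0},
  {"jaw": 0,"x": 20,"y": -22,"z": -20,"spin": 0},
  {"jaw": 0,"x": 13,"y": -15,"z": -25,"spin": 0},
  {"jaw": 0,"x": 0,"y": 0,"z": -25,"spin": 0},
  {"jaw": 0,"x": 0,"y": 0,"z": -20,"spin": 0},
  {"jaw": 0,"x": 0,"y": 0,"z": -10,"spin": 0},
  {"jaw": 0,"x": 0,"y": 0,"z": -5,"spin": 0},
  {"jaw": 0,"x": 0,"y": 0,"z": 0,"spin": 0},
  {"jaw": 0,"x": 0,"y": 0,"z": 0,"spin": 0},
])

```text
time: 2.02
tcp_pos: [596.0, 81.7, 112.2]
tool_rot: [-0.033, 0.999, -0.0, 0.001]
ft_force: [0.1, -0.4, 0.2]
finger_gap: -0.1
grasp_force: 0.0
```

```bash
python3 - <<'E'
from h import *
p,d=snap('scene','scene1'); s=monitor.read_state(); print(s['tcp_pos'],s['ft_force'])
a=cv2.resize(p[200:320,260:400],None,fx=4,fy=4,interpolation=cv2.INTER_CUBIC); cv2.imwrite('pics/c1.png',a[:,:,::-1])
E
```

```text
[596.31305204  81.63772044 112.64714487] [-0.6361434  -0.38241801  0.05533129]
```

View pics/c1.png

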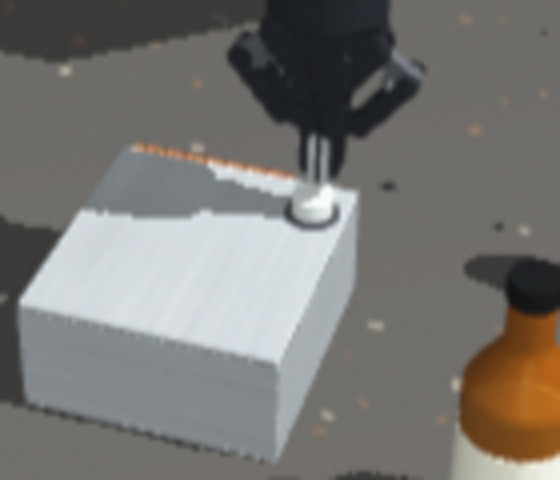

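The crop shows the closed fingertips at (315,185) just above the button at (312,205), so they are centred. I'll press down slowly.

>>> apply_moves([
  {"jaw": 0,"x": 1,"y": -2,"z": -4,"spin": 0},
  {"jaw": 0,"x": 0,"y": 0,"z": -3,"spin": 0},
  {"jaw": 0,"x": 0,"y": 0,"z": -2,"spin": 0},
  {"jaw": 0,"x": 0,"y": 0,"z": -2,"spin": 0},
  {"jaw": 0,"x": 0,"y": 0,"z": -2,"spin": 0},
  {"jaw": 0,"x": 0,"y": 0,"z": -2,"spin": 0},
  {"jaw": 0,"x": 0,"y": 0,"z": -2,"spin": 0},
  {"jaw": 0,"x": 0,"y": 0,"z": 0,"spin": 0},
])

```text
time: 2.73
tcp_pos: [596.8, 79.3, 94.5]
tool_rot: [-0.032, 0.999, -0.0, 0.0]
ft_force: [-0.8, -0.1, 5.5]
finger_gap: -0.2
grasp_force: 3.1
```

>>> apply_moves([
  {"jaw": 0,"x": 0,"y": 0,"z": -1.5,"spin": 0},
  {"jaw": 0,"x": 0,"y": 0,"z": -1,"spin": 0},
  {"jaw": 0,"x": 0,"y": 0,"z": 0,"spin": 0},
])

```text
time: 2.98
tcp_pos: [596.9, 79.3, 92.2]
tool_rot: [-0.032, 0.999, -0.0, 0.0]
ft_force: [-1.1, 0.5, 7.0]
finger_gap: -0.3
grasp_force: 3.7
```

>>> apply_moves([
  {"jaw": 0,"x": 0,"y": 0,"z": -0.5,"spin": 0},
  {"jaw": 0,"x": 0,"y": 0,"z": 0,"spin": 0},
  {"jaw": 0,"x": 0,"y": 0,"z": 0,"spin": 0},
  {"jaw": 0,"x": 0,"y": 0,"z": 0,"spin": 0},
  {"jaw": 0,"x": 0,"y": 0,"z": 5,"spin": 0},
  {"jaw": 0,"x": 0,"y": 0,"z": 20,"spin": 0},
  {"jaw": 0,"x": -10,"y": -20,"z": 30,"spin": 0},
  {"jaw": 65,"x": -20,"y": -30,"z": 15,"spin": 0},
  {"jaw": 65,"x": -10,"y": -35,"z": 0,"spin": 0},
  {"jaw": 65,"x": -10,"y": -35,"z": 0,"spin": 0},
  {"jaw": 65,"x": -10,"y": -35,"z": 0,"spin": 0},
  {"jaw": 65,"x": -10,"y": -35,"z": 0,"spin": 0},
])

```text
time: 3.98
tcp_pos: [525.8, -112.0, 161.4]
tool_rot: [-0.033, 0.999, -0.0, 0.0]
ft_force: [-0.3, 0.1, -0.3]
finger_gap: 60.5
grasp_force: 0.0
```

```bash
python3 - <<'E'
from h import *
p,d=snap('top','top1'); s=monitor.read_state(); print(s['time'],s['tcp_pos'],s['finger_gap'])
cv2.imwrite('pics/c2.png',cv2.resize(p[170:290,290:450],None,fx=5,fy=5,interpolation=cv2.INTER_CUBIC)[:,:,::-1])
E
```

```text
4.0333 [ 524.56837742 -117.6407115   161.30056936] 64.79906520885851
```

View pics/c2.png

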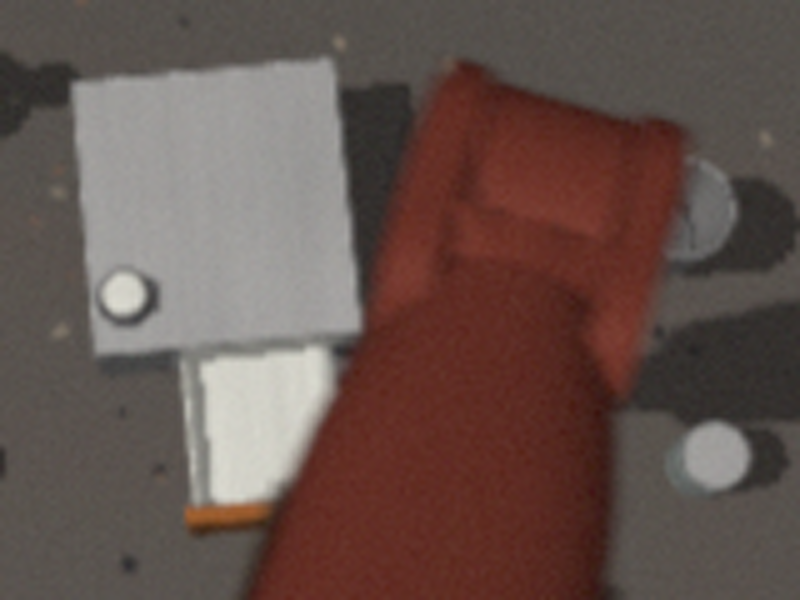

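The tray is out: the floor shows at about (265,425) in the crop and the front panel at (230,517). The jar is unmoved at (717,456).

>>> apply_moves([
  {"jaw": 80,"x": -6,"y": -30,"z": 0,"spin": 0},
  {"jaw": 80,"x": -6,"y": -30,"z": 0,"spin": 0},
  {"jaw": 80,"x": -6,"y": -30,"z": 0,"spin": 0},
  {"jaw": 80,"x": -6,"y": -30,"z": -10,"spin": 0},
  {"jaw": 80,"x": -6,"y": -30,"z": -20,"spin": 0},
  {"jaw": 80,"x": -4,"y": -22,"z": -20,"spin": 0},
  {"jaw": 80,"x": 0,"y": 0,"z": -15,"spin": 0},
  {"jaw": 80,"x": 0,"y": 0,"z": 0,"spin": 0},
  {"jaw": 80,"x": 0,"y": 0,"z": 0,"spin": 0},
])

```text
time: 4.78
tcp_pos: [491.9, -282.1, 95.7]
tool_rot: [-0.032, 0.999, 0.001, -0.001]
ft_force: [-0.1, 0.4, -0.3]
finger_gap: 80.1
grasp_force: 0.0
```

```bash
python3 - <<'E'
from h import *
p,d=snap('scene','scene2'); s=monitor.read_state(); print(s['time'],s['tcp_pos'],s['finger_gap'])
cv2.imwrite('pics/c3.png',cv2.resize(p[160:280,180:340],None,fx=5,fy=5,interpolation=cv2.INTER_CUBIC)[:,:,::-1])
E
```

```text
4.8333 [ 492.6588682  -282.18328227   96.65292012] 80.12128007432595
```

View pics/c3.png

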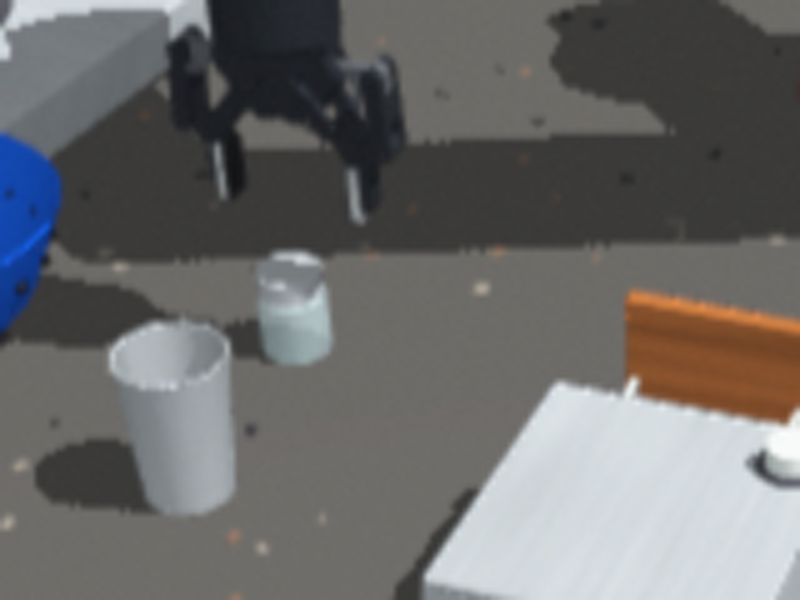

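The jar at (293,310) stands between and below the open fingers at (230,180) and (360,200). I'll correct y by 10 mm and descend.

>>> apply_moves([
  {"jaw": 80,"x": -2,"y": -10,"z": 0,"spin": 0},
  {"jaw": 80,"x": 0,"y": 0,"z": -15,"spin": 0},
  {"jaw": 80,"x": 0,"y": 0,"z": -20,"spin": 0},
  {"jaw": 80,"x": 0,"y": 0,"z": -20,"spin": 0},
  {"jaw": 80,"x": 0,"y": 0,"z": -20,"spin": 0},
  {"jaw": 80,"x": 0,"y": 0,"z": -9,"spin": 0},
  {"jaw": 80,"x": 0,"y": 0,"z": 0,"spin": 0},
  {"jaw": 80,"x": 0,"y": 0,"z": 0,"spin": 0},
])

```text
time: 5.5
tcp_pos: [491.0, -292.9, 13.1]
tool_rot: [-0.033, 0.999, -0.0, 0.0]
ft_force: [-0.2, 0.3, 1.1]
finger_gap: 79.6
grasp_force: 0.0
```

>>> apply_moves([
  {"jaw": 60,"x": 0,"y": 0,"z": 0,"spin": 0},
  {"jaw": 54,"x": 0,"y": 0,"z": 0,"spin": 0},
  {"jaw": 50,"x": 0,"y": 0,"z": 0,"spin": 0},
  {"jaw": 46,"x": 0,"y": 0,"z": 0,"spin": 0},
  {"jaw": 44,"x": 0,"y": 0,"z": 0,"spin": 0},
  {"jaw": 42,"x": 0,"y": 0,"z": 0,"spin": 0},
  {"jaw": 38,"x": 0,"y": 0,"z": 0,"spin": 0},
  {"jaw": 38,"x": 0,"y": 0,"z": 0,"spin": 0},
  {"jaw": 38,"x": 0,"y": 0,"z": 0,"spin": 0},
], force=25)

```text
time: 6.25
tcp_pos: [490.9, -293.1, 13.0]
tool_rot: [-0.032, 0.999, -0.0, 0.0]
ft_force: [-0.8, -0.1, 5.5]
finger_gap: 42.9
grasp_force: 25.1
```

>>> apply_moves([
  {"jaw": 38,"x": 0,"y": 0,"z": 5,"spin": 0},
  {"jaw": 38,"x": 0,"y": 0,"z": 12,"spin": 0},
  {"jaw": 38,"x": 0,"y": 0,"z": 20,"spin": 0},
  {"jaw": 38,"x": 0,"y": 0,"z": 25,"spin": 0},
  {"jaw": 38,"x": 0,"y": 5,"z": 25,"spin": 0},
  {"jaw": 38,"x": 2,"y": 15,"z": 20,"spin": 0},
  {"jaw": 38,"x": 2,"y": 25,"z": 10,"spin": 0},
  {"jaw": 38,"x": 3,"y": 30,"z": 0,"spin": 0},
  {"jaw": 38,"x": 3,"y": 30,"z": 0,"spin": 0},
  {"jaw": 38,"x": 3,"y": 30,"z": 0,"spin": 0},
  {"jaw": 38,"x": 3,"y": 30,"z": 0,"spin": 0},
  {"jaw": 38,"x": 3,"y": 30,"z": 0,"spin": 0},
])

```text
time: 7.25
tcp_pos: [509.2, -96.1, 129.5]
tool_rot: [-0.032, 0.999, 0.0, -0.0]
ft_force: [0.4, 0.4, -2.1]
finger_gap: 42.9
grasp_force: 26.2
```

>>> apply_moves([
  {"jaw": 38,"x": 2,"y": 30,"z": 0,"spin": 0},
  {"jaw": 38,"x": 2,"y": 25,"z": 0,"spin": 0},
  {"jaw": 38,"x": 0,"y": 18,"z": 0,"spin": 0},
  {"jaw": 38,"x": 0,"y": 9,"z": 0,"spin": 0},
  {"jaw": 38,"x": 0,"y": 4,"z": 0,"spin": 0},
  {"jaw": 38,"x": 0,"y": 0,"z": 0,"spin": 0},
  {"jaw": 38,"x": 0,"y": 0,"z": 0,"spin": 0},
  {"jaw": 38,"x": 0,"y": 0,"z": 0,"spin": 0},
])

```text
time: 7.92
tcp_pos: [513.6, -12.7, 129.3]
tool_rot: [-0.032, 0.999, -0.0, 0.0]
ft_force: [-0.0, 0.2, -2.8]
finger_gap: 42.8
grasp_force: 26.1
```

```bash
python3 - <<'E'
from h import *
p,d=snap('scene','scene3'); s=monitor.read_state(); print(s['time'],s['tcp_pos'],s['finger_gap'],s['ft_force'])
cv2.imwrite('pics/c4.png',cv2.resize(p[150:300,240:400],None,fx=4,fy=4,interpolation=cv2.INTER_CUBIC)[:,:,::-1])
E
```

```text
7.9667 [513.57988138 -12.6523301  129.28400275] 43.036691337298954 [-0.09365232  0.20761471 -1.30539491]
```

View pics/c4.png

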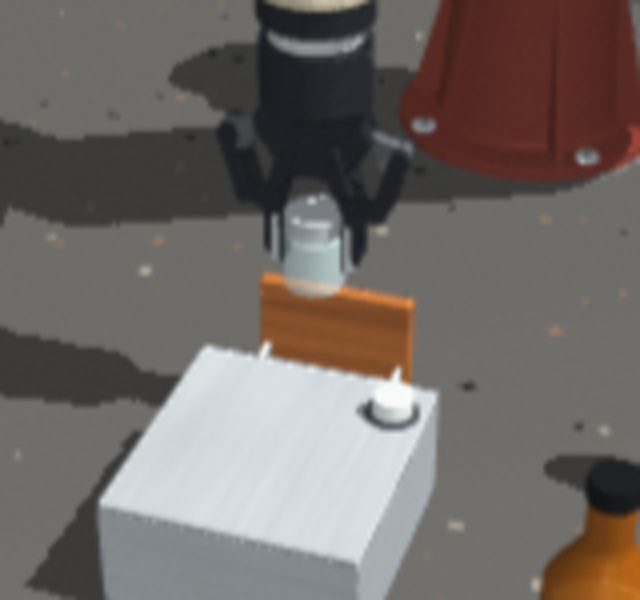

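The jar hangs upright in the fingers at (313,245), over the open tray. I'll lower it.

>>> apply_moves([
  {"jaw": 38,"x": 0,"y": 0,"z": -10,"spin": 0},
  {"jaw": 38,"x": 0,"y": 0,"z": -18,"spin": 0},
  {"jaw": 38,"x": 0,"y": 0,"z": -20,"spin": 0},
  {"jaw": 38,"x": 0,"y": 0,"z": -20,"spin": 0},
  {"jaw": 38,"x": 0,"y": 0,"z": -16,"spin": 0},
  {"jaw": 38,"x": 0,"y": 0,"z": -10,"spin": 0},
  {"jaw": 38,"x": 0,"y": 0,"z": -5,"spin": 0},
  {"jaw": 38,"x": 0,"y": 0,"z": -2,"spin": 0},
  {"jaw": 38,"x": 0,"y": 0,"z": -1,"spin": 0},
  {"jaw": 38,"x": 0,"y": 0,"z": -1,"spin": 0},
  {"jaw": 38,"x": 0,"y": 0,"z": 0,"spin": 0},
])

```text
time: 8.88
tcp_pos: [514.1, -11.8, 26.9]
tool_rot: [-0.032, 0.999, -0.0, 0.001]
ft_force: [0.4, 0.2, -2.4]
finger_gap: 43.4
grasp_force: 26.1
```

>>> apply_moves([
  {"jaw": 38,"x": 0,"y": 0,"z": -1,"spin": 0},
  {"jaw": 38,"x": 0,"y": 0,"z": -1,"spin": 0},
  {"jaw": 38,"x": 0,"y": 0,"z": -0.5,"spin": 0},
  {"jaw": 38,"x": 0,"y": 0,"z": 0,"spin": 0},
])

```text
time: 9.22
tcp_pos: [513.5, -11.6, 23.8]
tool_rot: [-0.032, 0.999, -0.0, 0.0]
ft_force: [-0.2, -0.1, -1.9]
finger_gap: 42.9
grasp_force: 26.1
```

>>> apply_moves([
  {"jaw": 38,"x": 0,"y": 0,"z": -0.5,"spin": 0},
  {"jaw": 38,"x": 0,"y": 0,"z": -0.5,"spin": 0},
  {"jaw": 38,"x": 0,"y": 0,"z": -0.5,"spin": 0},
  {"jaw": 38,"x": 0,"y": 0,"z": 0,"spin": 0},
])

```text
time: 9.55
tcp_pos: [513.9, -11.6, 22.9]
tool_rot: [-0.032, 0.999, -0.0, 0.0]
ft_force: [-1.9, 0.5, 6.8]
finger_gap: 43.1
grasp_force: 27.0
```

>>> apply_moves([
  {"jaw": 44,"x": 0,"y": 0,"z": 0,"spin": 0},
  {"jaw": 47,"x": 0,"y": 0,"z": 0,"spin": 0},
  {"jaw": 52,"x": 0,"y": 0,"z": 0,"spin": 0},
  {"jaw": 58,"x": 0,"y": 0,"z": 0,"spin": 0},
  {"jaw": 64,"x": 0,"y": 0,"z": 0,"spin": 0},
  {"jaw": 64,"x": 0,"y": 0,"z": 0,"spin": 0},
  {"jaw": 64,"x": 0,"y": 0,"z": 5,"spin": 0},
  {"jaw": 64,"x": 0,"y": 0,"z": 15,"spin": 0},
  {"jaw": 64,"x": 0,"y": 0,"z": 25,"spin": 0},
  {"jaw": 64,"x": 0,"y": 0,"z": 30,"spin": 0},
  {"jaw": 64,"x": 0,"y": 0,"z": 30,"spin": 0},
  {"jaw": 64,"x": -10,"y": 0,"z": 15,"spin": 0},
])

```text
time: 10.55
tcp_pos: [506.2, -12.0, 146.0]
tool_rot: [-0.032, 0.999, -0.001, 0.003]
ft_force: [0.2, -0.4, 0.6]
finger_gap: 64.3
grasp_force: 0.0
```

```bash
python3 - <<'E'
from h import *
p,d=snap('scene','scene4'); s=monitor.read_state(); print(s['time'],s['tcp_pos'],s['finger_gap'],s['ft_force'])
cv2.imwrite('pics/c5.png',cv2.resize(p[150:300,240:400],None,fx=4,fy=4,interpolation=cv2.INTER_CUBIC)[:,:,::-1])
E
```

```text
10.6 [504.47586068 -11.88226136 147.29815983] 64.03624978475197 [0.26196285 0.29405233 2.32990594]
```

View pics/c5.png

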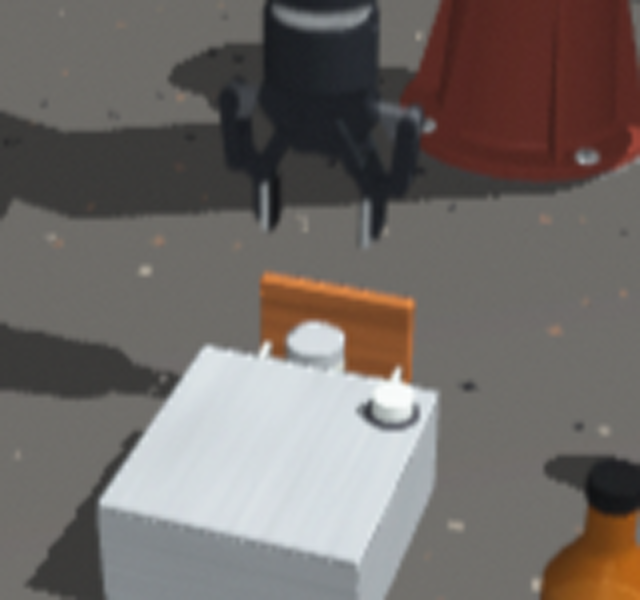

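The jar stands upright in the tray with its cap at (316,340), and the fingers are clear. Next I move in front of the panel with the jaw shut.

>>> apply_moves([
  {"jaw": 0,"x": -20,"y": -1,"z": 0,"spin": 0},
  {"jaw": 0,"x": -25,"y": -2,"z": 0,"spin": 0},
  {"jaw": 0,"x": -25,"y": -2,"z": 0,"spin": 0},
  {"jaw": 0,"x": -15,"y": -1,"z": -5,"spin": 0},
  {"jaw": 0,"x": -5,"y": 0,"z": -15,"spin": 0},
  {"jaw": 0,"x": 0,"y": 0,"z": -25,"spin": 0},
  {"jaw": 0,"x": 0,"y": 0,"z": -25,"spin": 0},
  {"jaw": 0,"x": 0,"y": 0,"z": -20,"spin": 0},
  {"jaw": 0,"x": 0,"y": 0,"z": -12,"spin": 0},
  {"jaw": 0,"x": 0,"y": 0,"z": 0,"spin": 0},
  {"jaw": 0,"x": 0,"y": 0,"z": 0,"spin": 0},
], force=30)

```text
time: 11.52
tcp_pos: [413.0, -17.5, 40.1]
tool_rot: [-0.032, 0.999, 0.0, -0.001]
ft_force: [0.3, -0.2, 0.3]
finger_gap: 0.2
grasp_force: 0.0
```

>>> apply_moves([
  {"jaw": 0,"x": 6,"y": 0.4,"z": 3,"spin": 0},
  {"jaw": 0,"x": 6,"y": 0.4,"z": 2,"spin": 0},
  {"jaw": 0,"x": 5,"y": 0.3,"z": 0,"spin": 0},
  {"jaw": 0,"x": 3,"y": 0.2,"z": 0,"spin": 0},
  {"jaw": 0,"x": 3,"y": 0.2,"z": 0,"spin": 0},
  {"jaw": 0,"x": 3,"y": 0.2,"z": 0,"spin": 0},
  {"jaw": 0,"x": 3,"y": 0.2,"z": 0,"spin": 0},
  {"jaw": 0,"x": 3,"y": 0.2,"z": 0,"spin": 0},
  {"jaw": 0,"x": 3,"y": 0.2,"z": 0,"spin": 0},
  {"jaw": 0,"x": 3,"y": 0.2,"z": 0,"spin": 0},
  {"jaw": 0,"x": 3,"y": 0.2,"z": 0,"spin": 0},
  {"jaw": 0,"x": 3,"y": 0.2,"z": 0,"spin": 0},
])

```text
time: 12.52
tcp_pos: [457.1, -14.8, 45.1]
tool_rot: [-0.032, 0.999, -0.0, -0.001]
ft_force: [-3.5, -1.1, 1.8]
finger_gap: 0.1
grasp_force: 1.9
```

>>> apply_moves([
  {"jaw": 0,"x": 4,"y": 0.3,"z": 0,"spin": 0},
  {"jaw": 0,"x": 4,"y": 0.3,"z": 0,"spin": 0},
  {"jaw": 0,"x": 4,"y": 0.3,"z": 0,"spin": 0},
  {"jaw": 0,"x": 4,"y": 0.3,"z": 0,"spin": 0},
  {"jaw": 0,"x": 4,"y": 0.3,"z": 0,"spin": 0},
  {"jaw": 0,"x": 4,"y": 0.3,"z": 0,"spin": 0},
  {"jaw": 0,"x": 4,"y": 0.3,"z": 0,"spin": 0},
  {"jaw": 0,"x": 4,"y": 0.3,"z": 0,"spin": 0},
  {"jaw": 0,"x": 4,"y": 0.3,"z": 0,"spin": 0},
  {"jaw": 0,"x": 4,"y": 0.3,"z": 0,"spin": 0},
  {"jaw": 0,"x": 4,"y": 0.3,"z": 0,"spin": 0},
  {"jaw": 0,"x": 4,"y": 0.3,"z": 0,"spin": 0},
])

```text
time: 13.52
tcp_pos: [505.3, -11.5, 45.1]
tool_rot: [-0.032, 0.999, -0.0, -0.001]
ft_force: [-5.7, -3.9, 1.5]
finger_gap: 0.1
grasp_force: 2.9
```

>>> apply_moves([
  {"jaw": 0,"x": 4,"y": 0.3,"z": 0,"spin": 0},
  {"jaw": 0,"x": 4,"y": 0.3,"z": 0,"spin": 0},
  {"jaw": 0,"x": 4,"y": 0.2,"z": 0,"spin": 0},
  {"jaw": 0,"x": 4,"y": 0.3,"z": 0,"spin": 0},
  {"jaw": 0,"x": 3,"y": 0.2,"z": 0,"spin": 0},
  {"jaw": 0,"x": 3,"y": 0.2,"z": 0,"spin": 0},
  {"jaw": 0,"x": 2,"y": 0.1,"z": 0,"spin": 0},
  {"jaw": 0,"x": 2,"y": 0.1,"z": 0,"spin": 0},
  {"jaw": 0,"x": 0,"y": 0,"z": 0,"spin": 0},
])

```text
time: 14.27
tcp_pos: [531.6, -9.7, 45.1]
tool_rot: [-0.032, 0.999, -0.0, -0.0]
ft_force: [-4.9, -3.4, 1.1]
finger_gap: 0.1
grasp_force: 2.3
```

>>> apply_moves([
  {"jaw": 0,"x": 2,"y": 0.1,"z": 0,"spin": 0},
  {"jaw": 0,"x": 1,"y": 0,"z": 0,"spin": 0},
  {"jaw": 0,"x": 1,"y": 0,"z": 0,"spin": 0},
  {"jaw": 0,"x": 1,"y": 0,"z": 0,"spin": 0},
  {"jaw": 0,"x": 1,"y": 0,"z": 0,"spin": 0},
])

```text
time: 14.68
tcp_pos: [537.0, -9.4, 45.0]
tool_rot: [-0.032, 0.999, -0.0, -0.001]
ft_force: [-5.7, -1.9, 1.9]
finger_gap: 0.2
grasp_force: 3.2
```

>>> apply_moves([
  {"jaw": 0,"x": 1,"y": 0,"z": 0,"spin": 0},
  {"jaw": 0,"x": 1,"y": 0,"z": 0,"spin": 0},
])

```text
time: 14.85
tcp_pos: [538.9, -9.3, 45.0]
tool_rot: [-0.032, 0.999, 0.0, -0.001]
ft_force: [-6.5, -2.5, 2.5]
finger_gap: 0.3
grasp_force: 3.2
```

>>> apply_moves([
  {"jaw": 0,"x": 1,"y": 0,"z": 0,"spin": 0},
  {"jaw": 0,"x": 1,"y": 0,"z": 0,"spin": 0},
  {"jaw": 0,"x": 0,"y": 0,"z": 0,"spin": 0},
])

```text
time: 15.1
tcp_pos: [540.7, -9.2, 45.0]
tool_rot: [-0.032, 0.999, 0.0, -0.001]
ft_force: [-7.1, -0.7, 3.8]
finger_gap: 0.1
grasp_force: 3.6
```

>>> apply_moves([
  {"jaw": 0,"x": 1,"y": 0,"z": 0,"spin": 0},
  {"jaw": 0,"x": 1,"y": 0,"z": 0,"spin": 0},
  {"jaw": 0,"x": 0,"y": 0,"z": 0,"spin": 0},
])

```text
time: 15.35
tcp_pos: [542.0, -9.1, 45.0]
tool_rot: [-0.032, 0.999, 0.0, -0.002]
ft_force: [-9.8, -1.0, 5.6]
finger_gap: -0.1
grasp_force: 4.8
```

>>> apply_moves([
  {"jaw": 0,"x": 1,"y": 0,"z": 0,"spin": 0},
  {"jaw": 0,"x": 1,"y": 0,"z": 0,"spin": 0},
  {"jaw": 0,"x": 0,"y": 0,"z": 0,"spin": 0},
])

```text
time: 15.6
tcp_pos: [543.5, -9.0, 45.0]
tool_rot: [-0.032, 0.999, 0.0, -0.002]
ft_force: [-11.5, -1.7, 7.5]
finger_gap: 0.1
grasp_force: 5.5
```

>>> apply_moves([
  {"jaw": 0,"x": 1,"y": 0,"z": 0,"spin": 0},
  {"jaw": 0,"x": 0,"y": 0,"z": 0,"spin": 0},
])

```text
time: 15.77
tcp_pos: [544.4, -9.0, 45.0]
tool_rot: [-0.032, 0.999, 0.0, -0.002]
ft_force: [-11.6, -1.3, 7.2]
finger_gap: 0.1
grasp_force: 5.7
```

>>> apply_moves([
  {"jaw": 0,"x": 1,"y": 0,"z": 0,"spin": 0},
  {"jaw": 0,"x": 0,"y": 0,"z": 0,"spin": 0},
])

```text
time: 15.93
tcp_pos: [545.3, -8.9, 44.9]
tool_rot: [-0.032, 0.999, 0.0, -0.002]
ft_force: [-11.3, -0.2, 7.0]
finger_gap: 0.2
grasp_force: 5.8
```

>>> apply_moves([
  {"jaw": 0,"x": 1,"y": 0,"z": 0,"spin": 0},
  {"jaw": 0,"x": 0,"y": 0,"z": 0,"spin": 0},
])

```text
time: 16.1
tcp_pos: [548.1, -8.8, 45.0]
tool_rot: [-0.032, 0.999, 0.001, -0.001]
ft_force: [-2.5, 1.1, -1.3]
finger_gap: 0.2
grasp_force: 1.3
```

>>> apply_moves([
  {"jaw": 0,"x": 0.3,"y": 0,"z": 0,"spin": 0},
  {"jaw": 0,"x": 0,"y": 0,"z": 0,"spin": 0},
  {"jaw": 0,"x": -2,"y": 0,"z": 0,"spin": 0},
  {"jaw": 0,"x": -8,"y": 0,"z": 0,"spin": 0},
  {"jaw": 0,"x": -20,"y": 0,"z": 0,"spin": 0},
  {"jaw": 0,"x": -30,"y": 0,"z": 0,"spin": 0},
  {"jaw": 0,"x": -30,"y": 0,"z": 0,"spin": 0},
  {"jaw": 0,"x": -30,"y": 0,"z": 20,"spin": 0},
  {"jaw": 0,"x": -20,"y": 0,"z": 30,"spin": 0},
  {"jaw": 0,"x": 0,"y": 0,"z": 10,"spin": 0},
  {"jaw": 0,"x": 0,"y": 0,"z": 0,"spin": 0},
  {"jaw": 0,"x": 0,"y": 0,"z": 0,"spin": 0},
])

```text
time: 17.1
tcp_pos: [410.1, -9.6, 106.0]
tool_rot: [-0.032, 0.999, -0.0, 0.002]
ft_force: [0.1, -0.3, -0.2]
finger_gap: 0.4
grasp_force: 0.0
```

```bash
python3 - <<'E'
from h import *
p,d=snap('top','top5'); s=monitor.read_state(); print(s['time'],s['tcp_pos'],s['ft_force'])
cv2.imwrite('pics/c6.png',cv2.resize(p[170:290,290:450],None,fx=5,fy=5,interpolation=cv2.INTER_CUBIC)[:,:,::-1])
E
```

```text
17.15 [409.62524857  -9.5030031  105.24898637] [ 0.344974   -0.26473773 -0.73470641]
```

View pics/c6.png

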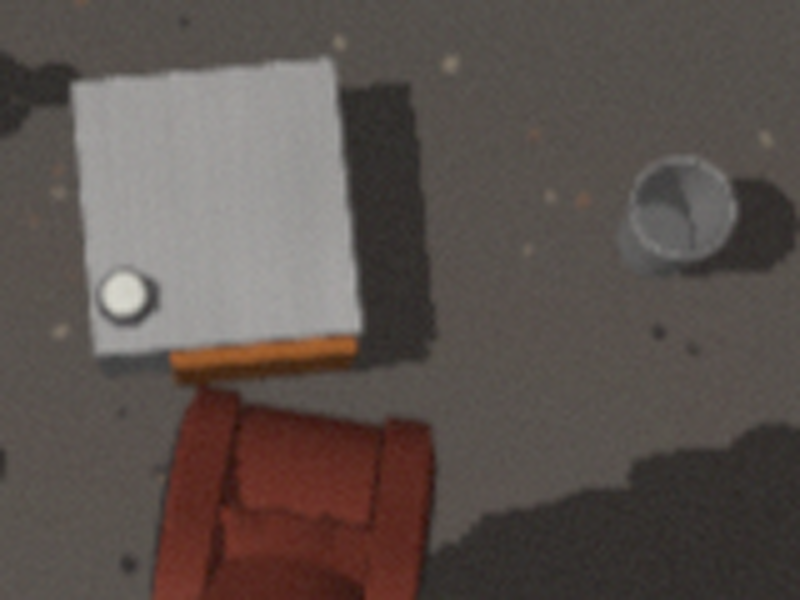

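The tray panel at (265,360) sits exactly where it was when shut at the start. The button at (124,297) is up, the tumbler is unmoved, and the arm is clear.

```bash
python3 -c "
from bench import workorder; print(workorder.job_done())"
```

```text
the job is handed in; nothing more can be done
None
```

The jar stands in the tray, the tray snapped shut and stayed shut after the arm backed away, and I handed the job in at about 17 s; the hand-in returned no verdict.

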